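# Stand the short sample jar midway between the reagent bottles

## Robot

A 7-joint arm with a two-finger parallel gripper is mounted at the origin on a cart in front of the work surface, level with it; the furniture and walls round the work are solid. World frame = base frame: x ahead of the robot, y to its left, z up, the work surface at z = 0. Lengths are in mm, angles in rad, forces in N, time in s.
With the tool pointing down it reaches from about 400 to 875 mm from the base axis. Payload 4.4 kg.
Tool frame: the origin (TCP) lies midway between the tips of the shut fingers; the grasp point (between the pads) lies 19 mm behind it; x points along the fingers, z is the direction in which the jaws open and shut, and the axes are right-handed (so a half turn about x gives the same grasp; the last joint's range is limited). The gripper opens to 85 mm and grips with 20 to 120 N. Pads are 22 mm wide; open, the fingers measure 114 mm over their backs; the gripper's body (76 mm by 85 mm) begins 54 mm behind the grasp point. The pads swing forward as they close: fully open they stand 13 mm farther back than shut.
Start: joints at [1.252, 0.628, 0.038, 1.517, -0.027, 0.996, -0.02], TCP at [162.603, -629.347, 231.313] pointing down, gripper open.
Joint ranges: [-3.06, 3.06], [-0.37, 2.12], [-1.25, 1.32], [0.18, 2.47], [-1.1, 4.24], [0.23, 1.98], [-2.94, 2.94]. Speed limits (rad/s): [2.57, 2.57, 3.14, 3.14, 3.14, 3.14, 3.14].

## Interface

Orientations are given as [roll, pitch, yaw] about the fixed x, y, z axes, in that order (R = Rz(yaw) Ry(pitch) Rx(roll)).
In Python, from cell import ctrl gives the robot as it stands. The module is installed in compiled form; this text tells all that it offers.
- The arm moves only by the tool servo_tool, never from a script. Its argument "rows" is a list of rows, each an object of numbers: "dx", "dy", "dz": the shift along the tool's x, y, z in units of 750 mm (1.0 is 750 mm); "wx", "wy", "wz": the turn, a rotation vector about the tool's x, y, z in units of 6 degrees (1.0 is 6 degrees); "fingers": the closure, from 0 (fully open) to 1 (shut). In form: [{"dx": .., "dy": .., "dz": .., "wx": .., "wy": .., "wz": .., "fingers": ..}, ...]. A call has 1 to 5 rows; each row shifts and turns the commanded pose from where the row before left it, along the tool's axes as they then stand; what a row does not reach is not made up. A row lasts 1/8 s, in which the tool goes at most 62.5 mm and 10.7 degrees, less where a joint would pass 70% of its speed; a pose out of reach is approached as far as the arm can. A call with a number of a shift or a turn outside -1 to 1 is refused whole. A call with a gripper value outside its range is refused whole. The fingers move at their own pace and stop on an object; the grip force is fixed at half the most. Time passes only in rows, so rows that do not move let the fingers close. It gives the time, the measured TCP pose, the force and the opening at its end, in the units of the state.
- ctrl.read_state(): the state, without advancing time (a new reading comes with each control period).
- ctrl.get_image(name): name is "scene" or "top" or "wrist"; returns the picture (480x640x3 uint8, red, green, blue); there is no depth.
- ctrl.camera_info(name): a dict with "fovy" (degrees; the focal length in pixels is half the picture's height over the tangent of half this angle, whatever the lens; pixels are square), "cx", "cy" (the principal point, pixels), "k1" (the pictures are not rectified: a ray, as slopes to the right and down, at radius r is drawn at 1 + k1 r^2 times it, then the intrinsics apply), "R" (3x3) and "t" (3): a world point X has camera coordinates R X + t. Camera axes: x right, y down, z forward; pixel columns grow to the right and rows downward; lengths in mm; the calibration is good to about 2 mm. A picture is of the moment at which its call begins: read the wrist's pose just before it. camera_info takes no time and is no camera call; for the wrist camera it gives the pose at the moment of the call.
- ctrl.finish_job(): hands the job in, once; it reports no verdict.
Trained networks look in the newest picture that a camera, given by its name, has taken for a name from the list of things; names that differ only in an ending like _2 or _b are one class to them, and where a whole thing is asked for, a point or a joint stands for the part that bears it (a point fixed in the world has none). Each returns a list of dicts, best first, with "conf" (0 to 1); they miss things now and then, are a little off and sometimes report something else, mostly with a low value. They report only what shows in the picture. A call takes as long as a camera call. They do not tell look-alikes from the thing itself.
- ctrl.search_frame(label, camera): "extent" ([centre column, centre row, width, height] in pixels, round what is visible of it).
- ctrl.silhouettes(label, camera): "region" (480x640 bool, what is visible of it) and "extent" ([centre column, centre row, width, height] in pixels, round what is visible of it).
- ctrl.mark_of(label, camera): "point" ([column, row] in pixels: a listed point, or the origin of a listed thing).
The state is a dict: "clock": time; "qpos": joint angles; "qd": joint speeds; "tau": joint torques, N m; "eef_pos": TCP position; "tool_rot": TCP orientation; "force": force on the tool from outside, world axes, zero at the start; "torque": the same for the moment, N m; "width": finger opening in mm.
Only numpy, scipy, OpenCV 4.12 (cv2) and the standard library are available. Lean on these libraries where they do the work, as an engineer would, in place of code of your own. Each camera call takes 0.05 s, during which the arm holds its last target.

## Task

Lay out the bench for dosing: pick up the short sample jar, the lowest of the three screw-lid jars in the row at the front edge, and set it upright on the worktop exactly midway between the two amber reagent bottles that stand apart in the middle of the worktop (not those in the group at the back left), in line with them. Leave the two bottles where they stand.

Things in the scene. Friction and masses are not known exactly. Their poses are not given: they have to be found in the camera images.
- short_jar: Round white jar to move, 57 mm tall, standing upright: body 45 mm across, ribbed white screw lid (fixed on) 48 mm across from 43 to 57 mm up; about 60 g. One of three jars in a row about 0.12 m apart near the front edge of the worktop (z = 0), in any place of the row; the other two are 72 mm tall. Origin: centre of its underside; z up along the jar; yaw is of no matter.
- bottle_large: The larger amber glass reagent bottle, black cap, 58 mm across, 121 mm tall, upright in the middle of the worktop behind the row of jars (not in the group at the back left); may be the left or the right one. Origin: centre of its underside, z up; x horizontal, at right angles to the line joining the two bottles. Not to be moved.
- bottle_small: The smaller amber glass reagent bottle, black cap, 49 mm across, 105 mm tall, upright in the middle of the worktop, 0.26 m from the larger one between centres; the space between them is empty. Origin: centre of its underside, z up. Not to be moved. Note: a fixed centrifuge 0.23 m tall fills x 0.5 to 0.9, y -0.29 to 0.09; pass well above it.
Mind the look-alikes: they are no part of the job. What is shaped like the short_jar but purple is not meant.

How it is judged (in metres and radians):
On the way:
1. the short jar is picked up off the worktop (height (world z) of short_jar above 0.02 m), for 0.2 s.
At the end, for the whole second after the job is handed in: The short jar stands upright (within 0.1 rad) and at rest on the worktop, its centre within 18 mm of the line joining the two amber bottles and within 148 mm of the centre of each (so within about 18 mm of midway, the bottles being 260 mm apart); both bottles are within 15 mm of where they stood (horizontal distance between short_jar and bottle_large below 0.148 m and horizontal distance between short_jar and bottle_small below 0.148 m and x of short_jar in the frame of bottle_large between -0.018 and 0.018 m and angle between short_jar's own z axis and vertical below 0.1 rad and height (world z) of short_jar between -0.006 and 0.006 m and linear speed of short_jar below 0.02 m/s and distance of each of bottle_large, bottle_small from where it was at the start of the episode below 0.015 m); the robot touches nothing.
It fails at once if an amber bottle is shifted by more than 15 mm or tipped (distance of any of bottle_large, bottle_small from where it was at the start of the episode above 0.015 m or angle between any of bottle_large, bottle_small's own z axis and vertical above 0.3 rad).
It also fails if it takes over 40 s, if anything falls off the work surface, if the arm or the gripper's body presses on something with over 40 N, if the wrist force passes 120 N, or if a joint passes its speed limit or range.

## Working session

There is one attempt and no reset: what is moved stays moved. The work goes in short steps, Python scripts to look and compute and a tool call to move; the robot and the scene stay as the last step left them, time stands still between calls to the robot, and variables do not carry over. Pictures are saved under pics/ and viewed, and the job is handed in when it is done.

Besides the shell and the picture viewer there is one more tool, called as a command line: name --argument value ..., lists and objects as JSON in quotes. servo_tool: Moves the arm, as the interface text tells. Its arguments: {"type":"object","properties":{"rows":{"type":"array"}},"required":["rows"]}

```bash
mkdir -p pics; cat > h.py <<'E'
import numpy as np,cv2
from cell import ctrl
def save(n,f):
    im=ctrl.get_image(n); cv2.imwrite('pics/'+f,cv2.cvtColor(im,cv2.COLOR_RGB2BGR)); return im
def K(n):
    i=ctrl.camera_info(n); f=240/np.tan(np.radians(i['fovy'])/2); return i,f
def ray(n,u,v):
    i,f=K(n); d=np.array([(u-i['cx'])/f,(v-i['cy'])/f]); s=d.copy()
    for _ in range(30): s=d/(1+i['k1']*(s@s))
    R=np.array(i['R']);t=np.array(i['t'])
    return -R.T@t, R.T@np.array([s[0],s[1],1])
def atz(n,u,v,z):
    c,d=ray(n,u,v); return c+d*(z-c[2])/d[2]
def proj(n,X):
    i,f=K(n); p=np.array(i['R'])@np.array(X)+np.array(i['t']); s=p[:2]/p[2]; s=s*(1+i['k1']*(s@s)); return [i['cx']+f*s[0],i['cy']+f*s[1]]
E
python3 - <<'E'
from h import *
np.set_printoptions(precision=1,suppress=True)
print(ctrl.read_state())
for n in ['scene','top']:
    save(n,n+'0.png'); print(n,ctrl.camera_info(n))
    for l in ['short_jar','bottle_large','bottle_small']:
        for r in ctrl.search_frame(l,n): print(n,l,r)
        for r in ctrl.mark_of(l,n): print(n,l,r,atz(n,*r['point'],0))
E
```

```text
{'clock': 0.0, 'qpos': array([ 1.3,  0.6,  0. ,  1.5, -0. ,  1. , -0. ]), 'qd': array([-0.,  0., -0., -0., -0.,  0., -0.]), 'tau': array([ -0. , -56.3,   1.2, -19.3,   0. ,   0. ,   0. ]), 'eef_pos': array([ 162.4, -628.7,  230.4]), 'tool_rot': array([-3.1,  1.6,  1.9]), 'force': array([-0.4,  0.5, -0. ]), 'torque': array([-0. ,  0. , -0.1]), 'width': 85.42015963954276}
scene {'fovy': 52.37559039418717, 'cx': 322.632663880041, 'cy': 237.90189059603654, 'k1': -0.1221276475472165, 'R': array([[ 0.6, -0.8,  0. ],
       [-0.5, -0.4, -0.7],
       [ 0.5,  0.4, -0.7]]), 't': array([-131.2,  464.1,  451.1])}
scene short_jar {'extent': [262.0, 270.8, 29.8, 44.0], 'conf': 0.81}
scene short_jar {'extent': [235.1, 236.2, 30.5, 40.2], 'conf': 0.74}
scene short_jar {'point': [263.3, 281.6], 'conf': 0.92} [443.6 322.9   0. ]
scene short_jar {'point': [234.6, 246.2], 'conf': 0.57} [471.  422.8   0. ]
scene bottle_large {'extent': [414.8, 253.2, 38.5, 67.3], 'conf': 0.7}
scene bottle_large {'point': [408.7, 274.2], 'conf': 0.72} [616.2 137.7   0. ]
scene bottle_small {'extent': [290.9, 202.3, 25.8,
[... 213 characters left out ...]
R': array([[-0. , -1. ,  0. ],
       [-1. ,  0. , -0.1],
       [ 0.1, -0. , -1. ]]), 't': array([ 248.5,  532.5, 1180.2])}
top short_jar {'extent': [240.7, 263.6, 23.6, 26.5], 'conf': 0.97}
top short_jar {'extent': [291.3, 284.7, 26.6, 28.6], 'conf': 0.57}
top short_jar {'point': [244.6, 265.5], 'conf': 0.82} [474.8 416.5   0. ]
top short_jar {'point': [292.2, 281.3], 'conf': 0.71} [443.1 323.3   0. ]
top bottle_large {'extent': [391.1, 193.1, 31.7, 36.5], 'conf': 0.65}
top bottle_large {'point': [390.7, 198.4], 'conf': 0.84} [603.9 128.3   0. ]
top bottle_small {'extent': [257.0, 207.9, 28.2, 25.6], 'conf': 0.73}
top bottle_small {'point': [260.3, 207.7], 'conf': 0.84} [588.2 385.3   0. ]
```

View pics/scene0.png

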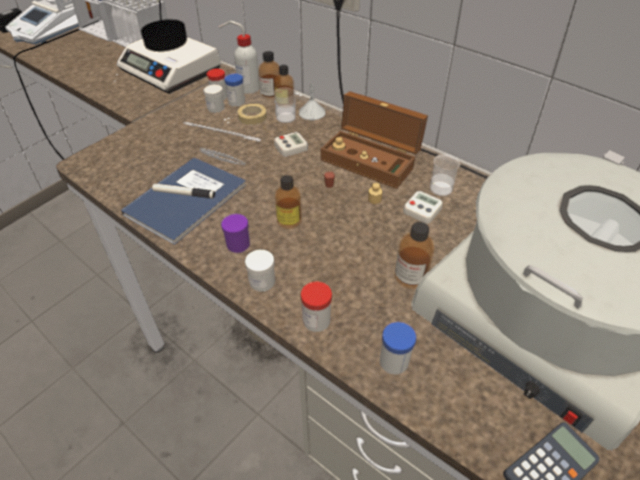

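View pics/top0.png

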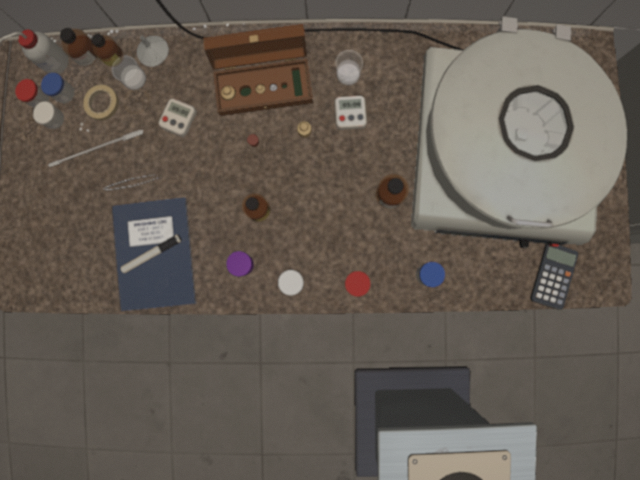

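```bash
python3 - <<'E'
import cv2
a=cv2.imread('pics/scene0.png')[190:340,190:440];b=cv2.imread('pics/top0.png')[160:340,200:440]
cv2.imwrite('pics/sc_crop.png',cv2.resize(a,None,fx=3.2,fy=3.2,interpolation=2)[:, :800]);cv2.imwrite('pics/top_crop.png',cv2.resize(b,None,fx=3.3,fy=3.3,interpolation=2))
E
```

```text
(no output)
```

View pics/sc_crop.png

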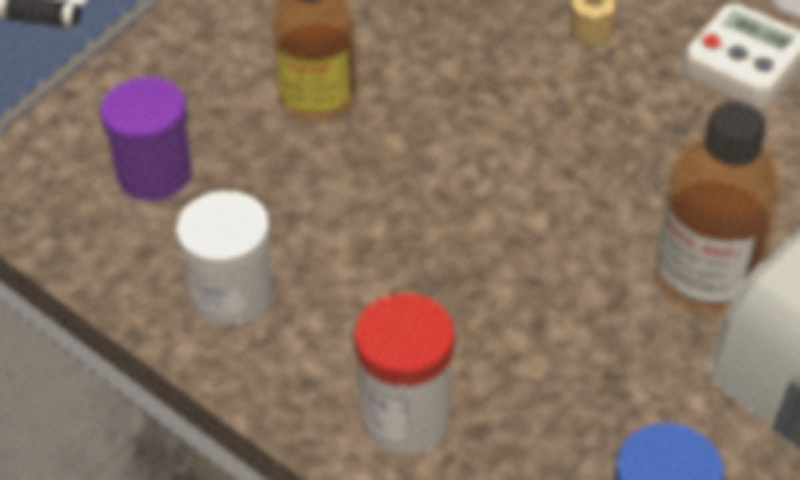

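View pics/top_crop.png

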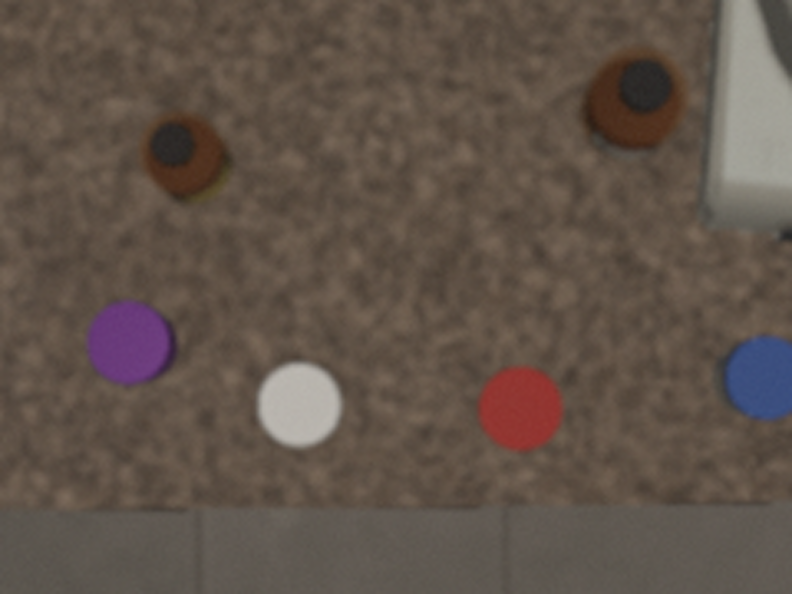

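Candidates: the white jar (scene 262,271; top 291,283), the purple jar (scene 236,234), the red-lid jar (scene 316,306) and the blue-lid jar (scene 397,348). The row is white, red, blue. White is visibly the lowest of these, and purple is the excluded look-alike. The pair of bottles is yellow-label (scene 288,203) and white-label (scene 415,255). Next I'll refine the positions from the lid and cap tops.

```bash
python3 - <<'E'
from h import *
np.set_printoptions(precision=1,suppress=True)
def tri(a,b):
    (c1,d1),(c2,d2)=ray('top',*a),ray('scene',*b)
    s=np.linalg.lstsq(np.c_[d1,-d2],c2-c1,rcond=None)[0]
    p,q=c1+s[0]*d1,c2+s[1]*d2; return (p+q)/2,np.linalg.norm(p-q)
T=lambda x,y:(200+x/3.3-.35,160+y/3.3-.35); S=lambda x,y:(190+x/3.2-.35,190+y/3.2-.35)
for n,a,b,z in [('white',T(300,405),S(223,226),57),('red',T(521,408),S(405,331),72),('purple',T(130,342),S(144,107),57),('large',T(645,85),S(737,123),121)]:
    print(n,*tri(a,b),atz('top',*a,z),atz('scene',*b,z))
print('small',atz('top',*T(172,145),105), atz('scene',287.5,182,105))
for l in ['bottle_large','bottle_small','short_jar']:
    for r in ctrl.silhouettes(l,'top'):print(l,r['extent'],r['conf'],r['region'].sum())
# reproject model
for n in ['top','scene']:
    im=cv2.imread(f'pics/{n}0.png')
    for X,Y,r,h in [(443,323,24,57),(0,0,0,0)]: pass
print(ctrl.read_state()['clock'],ctrl.read_state()['tool_rot']*1000)
E
```

```text
white [441.3 322.9  56.7] 0.02216248329463348 [441.3 322.9  57. ] [441.1 322.7  57. ]
red [438.2 199.3  72.8] 0.426070405721805 [438.4 199.1  72. ] [438.5 199.9  72. ]
purple [477.5 419.3  56. ] 0.2118951862817191 [477.6 419.   57. ] [476.8 418.5  57. ]
large [611.5 131.8 119.3] 0.2836715907876284 [611.3 131.9 121. ] [609.7 131.2 121. ]
small [583.5 388.9 105. ] [578.2 381.2 105. ]
bottle_large [393.2, 191.5, 31.0, 33.4] 0.67 902
bottle_small [254.8, 208.8, 31.6, 25.3] 0.7 604
short_jar [292.8, 282.6, 25.1, 24.4] 0.97 536
short_jar [238.7, 263.7, 26.7, 24.8] 0.82 553
0.85 [1296.7 1570.8  -21.3]
```

The triangulated lid height is 56.7 mm for white and 72.8 mm for red, so white is the short jar at (441,323). Bottles are at about (611,132) and (583,389). That is a 259 mm separation, which matches the stated 260. Next: tool axes and path plan.

```bash
cat >> h.py <<'E'
from scipy.spatial.transform import Rotation as Ro
def TR():
    s=ctrl.read_state(); return Ro.from_euler('xyz',s['tool_rot']).as_matrix(),s
def to(target):
    R,s=TR(); d=R.T@(np.array(target)-s['eef_pos']); return d,d/750
E
python3 - <<'E'
from h import *
np.set_printoptions(precision=4,suppress=True)
R,s=TR(); print(R,s['eef_pos']); print(to([260,-560,400]))
E
```

```text
[[ 0.      0.9682  0.2501]
 [-0.      0.2501 -0.9682]
 [-1.      0.      0.    ]] [ 162.5982 -629.346   231.3318]
(array([-168.6659,  111.6539,  -42.7804]), array([-0.2249,  0.1489, -0.057 ]))
```

servo_tool --rows '[{"dx": -0.045, "dz": -0.03, "fingers": 0}, {"dx": -0.045, "dz": -0.03, "fingers": 0}, {"dx": -0.045, "dz": -0.03, "fingers": 0}, {"dx": -0.045, "dz": -0.03, "fingers": 0}, {"dx": -0.02, "dz": -0.03, "fingers": 0}]'

```text
schema error: expected keys dx, dy, dz, wx, wy, wz, fingers
```

servo_tool --rows '[{"dy": 0.075, "dz": -0.004, "wx": -1, "fingers": 0}, {"dy": 0.075, "dz": -0.004, "wx": -1, "fingers": 0}, {"dy": 0.075, "dz": -0.004, "wx": -1, "fingers": 0}, {"dy": 0.075, "dz": -0.004, "wx": -1, "fingers": 0}, {"dy": 0.075, "dz": -0.004, "wx": -1, "fingers": 0}]'

```text
schema error: expected keys dx, dy, dz, wx, wy, wz, fingers
```

servo_tool --rows '[{"dx": -0.045, "dy": 0, "dz": -0.03, "wx": 0, "wy": 0, "wz": 0, "fingers": 0}, {"dx": -0.045, "dy": 0, "dz": -0.03, "wx": 0, "wy": 0, "wz": 0, "fingers": 0}, {"dx": -0.045, "dy": 0, "dz": -0.03, "wx": 0, "wy": 0, "wz": 0, "fingers": 0}, {"dx": -0.045, "dy": 0, "dz": -0.03, "wx": 0, "wy": 0, "wz": 0, "fingers": 0}, {"dx": -0.02, "dy": 0, "dz": -0.03, "wx": 0, "wy": 0, "wz": 0, "fingers": 0}]'

```text
clock: 1.48
eef_pos: [134.5, -520.4, 383.5]
tool_rot: [0.063, 1.567, -1.255]
force: [0.1, 0.4, 0.2]
width: 85.4
```

servo_tool --rows '[{"dx": 0, "dy": 0.075, "dz": -0.004, "wx": -1, "wy": 0, "wz": 0, "fingers": 0}, {"dx": 0, "dy": 0.075, "dz": -0.004, "wx": -1, "wy": 0, "wz": 0, "fingers": 0}, {"dx": 0, "dy": 0.075, "dz": -0.004, "wx": -1, "wy": 0, "wz": 0, "fingers": 0}, {"dx": 0, "dy": 0.075, "dz": -0.004, "wx": -1, "wy": 0, "wz": 0, "fingers": 0}, {"dx": 0, "dy": 0.075, "dz": -0.004, "wx": -1, "wy": 0, "wz": 0, "fingers": 0}]'

```text
clock: 2.1
eef_pos: [378.3, -382.1, 381.4]
tool_rot: [0.048, 1.57, -0.743]
force: [0.7, 0.1, -0.4]
width: 85.5
```

servo_tool --rows '[{"dx": 0, "dy": 0.075, "dz": -0.004, "wx": -1, "wy": 0, "wz": 0, "fingers": 0}, {"dx": 0, "dy": 0.075, "dz": -0.004, "wx": -1, "wy": 0, "wz": 0, "fingers": 0}, {"dx": 0, "dy": 0.075, "dz": -0.004, "wx": -1, "wy": 0, "wz": 0, "fingers": 0}, {"dx": 0, "dy": 0.075, "dz": -0.004, "wx": -1, "wy": 0, "wz": 0, "fingers": 0}, {"dx": 0, "dy": 0.075, "dz": -0.004, "wx": -1, "wy": 0, "wz": 0, "fingers": 0}]'

```text
clock: 2.72
eef_pos: [518.8, -141.4, 381.4]
tool_rot: [0.023, 1.57, -0.244]
force: [0.9, 0.1, -0.2]
width: 85.6
```

servo_tool --rows '[{"dx": 0, "dy": 0.075, "dz": -0.004, "wx": -1, "wy": 0, "wz": 0, "fingers": 0}, {"dx": 0, "dy": 0.075, "dz": -0.004, "wx": -1, "wy": 0, "wz": 0, "fingers": 0}, {"dx": 0, "dy": 0.075, "dz": -0.004, "wx": -1, "wy": 0, "wz": 0, "fingers": 0}, {"dx": 0, "dy": 0.075, "dz": -0.004, "wx": -1, "wy": 0, "wz": 0, "fingers": 0}, {"dx": 0, "dy": 0.075, "dz": -0.004, "wx": -1, "wy": 0, "wz": 0, "fingers": 0}]'

```text
clock: 3.35
eef_pos: [520.2, 137.2, 381.4]
tool_rot: [-0.069, 1.57, 0.187]
force: [1.2, 1.2, 0.8]
width: 85.7
```

servo_tool --rows '[{"dx": 0, "dy": 0.02, "dz": 0, "wx": 0, "wy": 0, "wz": 0, "fingers": 0}, {"dx": 0, "dy": 0, "dz": 0, "wx": 0, "wy": 0, "wz": 0, "fingers": 0}, {"dx": 0, "dy": 0, "dz": 0, "wx": 0, "wy": 0, "wz": 0, "fingers": 0}]'

```text
clock: 3.72
eef_pos: [517.3, 147.8, 381.2]
tool_rot: [-1.714, 1.569, -1.465]
force: [0.4, -0.7, 0.2]
width: 85.6
```

```bash
python3 - <<'E'
from h import *
np.set_printoptions(precision=4,suppress=True)
R,s=TR(); print(R,s['eef_pos'],s['clock']); print(to([441.2,322.9,200]))
save('wrist','w1.png')
for l in ['short_jar','bottle_large','bottle_small']:
    for r in ctrl.mark_of(l,'wrist'): print(l,r,atz('wrist',*r['point'],0))
    for r in ctrl.search_frame(l,'wrist'): print(l,r)
E
```

```text
[[ 0.0002 -0.2466  0.9691]
 [-0.0016  0.9691  0.2466]
 [-1.     -0.0016 -0.0002]] [517.2855 147.7661 381.1541] 3.725
(array([180.8632, 188.7741, -30.5044]), array([ 0.2412,  0.2517, -0.0407]))
short_jar {'point': [292.3, 7.0], 'conf': 0.82} [441.5734 324.2096   0.    ]
short_jar {'extent': [291.2, 15.2, 44.2, 30.5], 'conf': 0.87}
bottle_large {'point': [387.7, 205.3], 'conf': 0.57} [610.1189 134.4717   0.    ]
bottle_large {'extent': [397.5, 217.1, 62.4, 63.9], 'conf': 0.7}
```

View pics/w1.png

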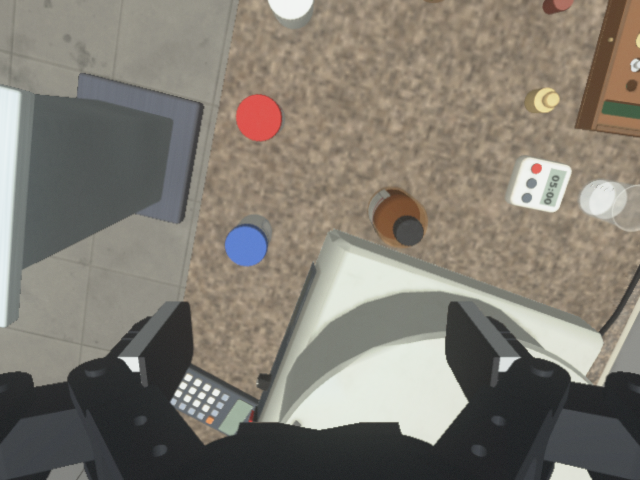

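The wrist picture shows the white jar at (291,10), the red jar at (259,117) and the large bottle at (398,217). This agrees with the earlier positions to about 3 mm. I'll move above the jar.

servo_tool --rows '[{"dx": 0.02, "dy": 0.05, "dz": -0.008, "wx": 0, "wy": 0, "wz": 0, "fingers": 0}, {"dx": 0.03, "dy": 0.05, "dz": -0.008, "wx": 0, "wy": 0, "wz": 0, "fingers": 0}, {"dx": 0.04, "dy": 0.05, "dz": -0.008, "wx": 0, "wy": 0, "wz": 0, "fingers": 0}, {"dx": 0.04, "dy": 0.05, "dz": -0.008, "wx": 0, "wy": 0, "wz": 0, "fingers": 0}, {"dx": 0.04, "dy": 0.05, "dz": -0.008, "wx": 0, "wy": 0, "wz": 0, "fingers": 0}]'

```text
clock: 4.7
eef_pos: [440.5, 325.0, 253.0]
tool_rot: [0.151, 1.57, 0.403]
force: [-0.4, 1.1, -0.4]
width: 85.6
```

servo_tool --rows '[{"dx": 0.04, "dy": 0, "dz": 0, "wx": 0, "wy": 0, "wz": 0, "fingers": 0}, {"dx": 0.04, "dy": 0, "dz": 0, "wx": 0, "wy": 0, "wz": 0, "fingers": 0}, {"dx": 0, "dy": 0, "dz": 0, "wx": 0, "wy": 0, "wz": 0, "fingers": 0}, {"dx": 0, "dy": 0, "dz": 0, "wx": 0, "wy": 0, "wz": 0, "fingers": 0}]'

```text
clock: 5.2
eef_pos: [441.2, 324.6, 194.8]
tool_rot: [0.516, 1.569, 0.768]
force: [0.7, 0.4, 0.7]
width: 85.3
```

```bash
python3 - <<'E'
from h import *
np.set_printoptions(precision=4,suppress=True)
R,s=TR(); print(R,s['eef_pos'],s['clock']); print(to([441.2,322.9,26]))
save('wrist','w2.png')
for l in ['short_jar','bottle_small']:
    for r in ctrl.mark_of(l,'wrist'): print(l,r,atz('wrist',*r['point'],0))
    for r in ctrl.search_frame(l,'wrist'): print(l,r)
print(proj('wrist',[441.2,322.9,57]),proj('wrist',[441.2,322.9,0]),proj('wrist',[583.5,388.9,105]),proj('wrist',[611.4,131.8,121]))
E
```

```text
[[ 0.0011 -0.2498  0.9683]
 [ 0.0011  0.9683  0.2498]
 [-1.      0.0008  0.0014]] [441.2497 324.6394 194.8182] 5.2
(array([168.816 ,  -1.8049,  -0.7173]), array([ 0.2251, -0.0024, -0.001 ]))
short_jar {'point': [394.6, 97.1], 'conf': 0.77} [476.9679 420.1888   0.    ]
short_jar {'point': [318.7, 208.8], 'conf': 0.68} [442.542 321.685   0.   ]
short_jar {'extent': [322.9, 218.9, 70.9, 74.0], 'conf': 0.77}
short_jar {'extent': [409.5, 90.8, 78.8, 78.7], 'conf': 0.75}
bottle_small {'point': [513.1, 174.8], 'conf': 0.96} [586.1589 387.1526   0.    ]
bottle_small {'extent': [552.8, 183.9, 129.6, 79.0], 'conf': 0.73}
[np.float64(318.1828404581542), np.float64(222.75380428510212)] [np.float64(318.1068117054213), np.float64(206.63999383426085)] [np.float64(593.3028613566469), np.float64(193.1307904421661)] [np.float64(488.7000714228475), np.float64(566.6091668342181)]
```

View pics/w2.png

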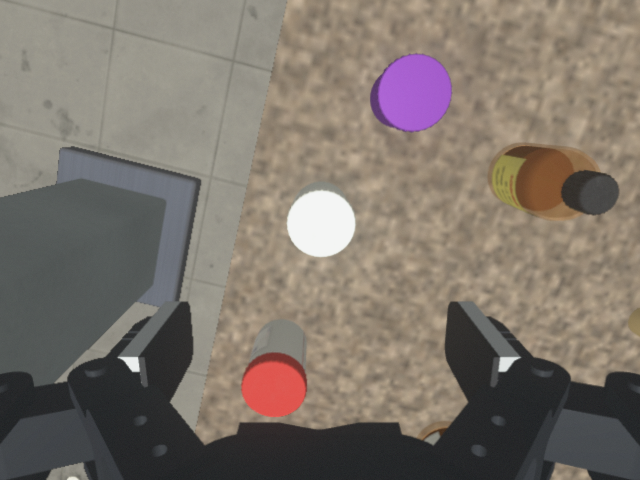

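The white lid is at (321,223) against a predicted (318,223), and the small bottle's cap is at (590,193) against (593,193). Positions hold within about 2 mm. Descending to grip the lid.

servo_tool --rows '[{"dx": 0.05, "dy": -0.002, "dz": 0.001, "wx": 0, "wy": 0, "wz": 0, "fingers": 0}, {"dx": 0.05, "dy": 0, "dz": 0, "wx": 0, "wy": 0, "wz": 0, "fingers": 0}, {"dx": 0.05, "dy": 0, "dz": 0, "wx": 0, "wy": 0, "wz": 0, "fingers": 0}, {"dx": 0.045, "dy": 0, "dz": 0, "wx": 0, "wy": 0, "wz": 0, "fingers": 0}, {"dx": 0.03, "dy": 0, "dz": 0, "wx": 0, "wy": 0, "wz": 0, "fingers": 0}]'

```text
clock: 6.08
eef_pos: [441.7, 322.7, 24.0]
tool_rot: [-2.497, 1.57, -2.244]
force: [1.2, 0.2, 0.6]
width: 85.1
```

servo_tool --rows '[{"dx": 0, "dy": 0, "dz": 0, "wx": 0, "wy": 0, "wz": 0, "fingers": 0}, {"dx": 0, "dy": 0, "dz": 0, "wx": 0, "wy": 0, "wz": 0, "fingers": 0.4}, {"dx": 0, "dy": 0, "dz": 0, "wx": 0, "wy": 0, "wz": 0, "fingers": 0.7}, {"dx": 0, "dy": 0, "dz": 0, "wx": 0, "wy": 0, "wz": 0, "fingers": 1}, {"dx": 0, "dy": 0, "dz": 0, "wx": 0, "wy": 0, "wz": 0, "fingers": 1}]'

```text
clock: 6.7
eef_pos: [442.6, 323.5, 26.6]
tool_rot: [0.336, 1.568, 0.588]
force: [0.0, 0.0, 5.0]
width: 46.5
```

servo_tool --rows '[{"dx": 0, "dy": 0, "dz": 0, "wx": 0, "wy": 0, "wz": 0, "fingers": 1}, {"dx": 0, "dy": 0, "dz": 0, "wx": 0, "wy": 0, "wz": 0, "fingers": 1}, {"dx": 0, "dy": 0, "dz": 0, "wx": 0, "wy": 0, "wz": 0, "fingers": 1}]'

```text
clock: 7.08
eef_pos: [442.6, 323.5, 26.6]
tool_rot: [0.347, 1.568, 0.6]
force: [0.4, 0.6, 5.6]
width: 46.3
```

servo_tool --rows '[{"dx": -0.015, "dy": 0, "dz": 0, "wx": 0, "wy": 0, "wz": 0, "fingers": 1}, {"dx": -0.03, "dy": 0, "dz": 0, "wx": 0, "wy": 0, "wz": 0, "fingers": 1}, {"dx": -0.04, "dy": 0, "dz": 0, "wx": 0, "wy": 0, "wz": 0, "fingers": 1}, {"dx": 0, "dy": 0, "dz": 0, "wx": 0, "wy": 0, "wz": 0, "fingers": 1}, {"dx": 0, "dy": 0, "dz": 0, "wx": 0, "wy": 0, "wz": 0, "fingers": 1}]'

```text
clock: 7.7
eef_pos: [441.7, 322.5, 89.0]
tool_rot: [-1.19, 1.57, -0.937]
force: [-0.6, -0.3, -1.7]
width: 46.3
```

```bash
python3 - <<'E'
from h import *
np.set_printoptions(precision=4,suppress=True)
R,s=TR(); print(R,s['eef_pos'],s['clock'],s['width'])
a=save('wrist','w3.png');b=save('scene','s3.png')
cv2.imwrite('pics/s3c.png',cv2.resize(b[150:340,180:440,::-1],None,fx=3,fy=3,interpolation=2))
E
```

```text
[[ 0.0002 -0.2498  0.9683]
 [-0.0003  0.9683  0.2498]
 [-1.     -0.0003  0.0001]] [441.7476 322.4563  88.9618] 7.7 46.31300803084242
```

View pics/w3.png

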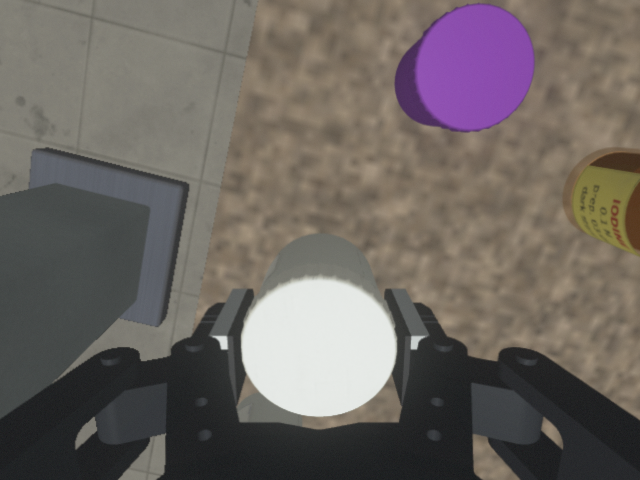

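View pics/s3c.png

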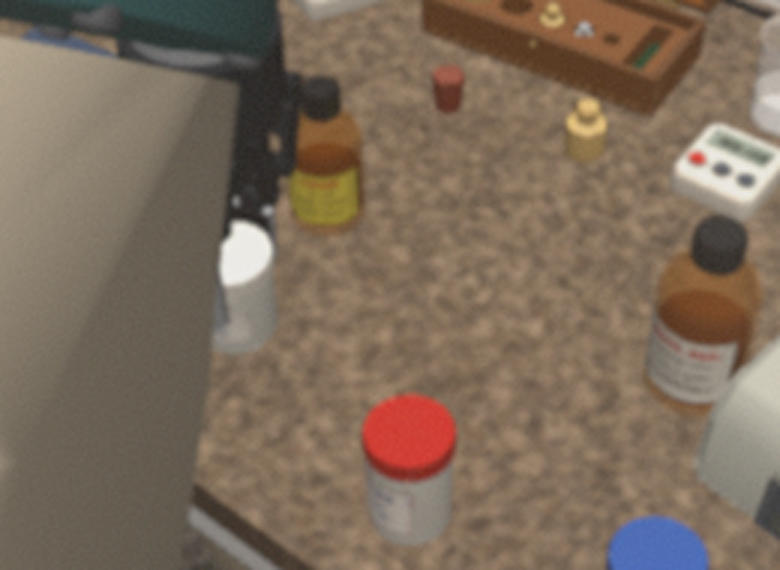

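The jar is lifted and upright in the jaws: in the wrist view the lid is centred at (319,347), and in the scene crop the jar is clear of the table. Now computing its in-hand offset and the move to midway.

```bash
python3 - <<'E'
from h import *
np.set_printoptions(precision=4,suppress=True)
p=atz('wrist',319,347,119.4); R,s=TR(); print('lid',p,'offset',p-s['eef_pos'])
print(to([596.5,260.3,89]))
print('small scene cap', atz('scene',180+320/3,150+95/3,105),'large',atz('scene',180+719/3,150+236/3,121))
E
```

```text
lid [441.003  322.7312 119.4   ] offset [-0.3359  0.4808 31.1986]
(array([ -0.8875, -98.7717, 134.7472]), array([-0.0012, -0.1317,  0.1797]))
small scene cap [577.983  383.0113 105.    ] large [608.3262 130.8794 121.    ]
```

servo_tool --rows '[{"dx": 0, "dy": -0.015, "dz": 0.02, "wx": 0, "wy": 0, "wz": 0, "fingers": 1}, {"dx": 0, "dy": -0.033, "dz": 0.045, "wx": 0, "wy": 0, "wz": 0, "fingers": 1}, {"dx": 0, "dy": -0.036, "dz": 0.05, "wx": 0, "wy": 0, "wz": 0, "fingers": 1}, {"dx": 0, "dy": -0.033, "dz": 0.045, "wx": 0, "wy": 0, "wz": 0, "fingers": 1}, {"dx": 0, "dy": -0.015, "dz": 0.02, "wx": 0, "wy": 0, "wz": 0, "fingers": 1}]'

```text
clock: 8.43
eef_pos: [601.0, 256.8, 87.7]
tool_rot: [-1.379, 1.569, -1.131]
force: [-0.6, 0.2, -0.3]
width: 46.7
```

servo_tool --rows '[{"dx": 0, "dy": 0, "dz": 0, "wx": 0, "wy": 0, "wz": 0, "fingers": 1}, {"dx": 0, "dy": 0, "dz": 0, "wx": 0, "wy": 0, "wz": 0, "fingers": 1}]'

```text
clock: 8.68
eef_pos: [596.2, 261.0, 88.3]
tool_rot: [2.846, 1.569, 3.099]
force: [-0.8, 0.5, -1.0]
width: 46.2
```

```bash
python3 - <<'E'
from h import *
np.set_printoptions(precision=4,suppress=True)
R,s=TR(); print(R,s['eef_pos'],s['clock'],s['width'])
save('wrist','w4.png');b=save('top','t4.png')
cv2.imwrite('pics/t4c.png',cv2.resize(b[150:330,200:440,::-1],None,fx=3.3,fy=3.3,interpolation=2))
for c in ['wrist','top','scene']:
  if c=='scene': save(c,'s4.png')
  for l in ['short_jar','bottle_small','bottle_large']:
    for r in ctrl.mark_of(l,c): print(c,l,r,atz(c,*r['point'],0))
print(to([596,260,29]))
E
```

```text
[[-0.0017 -0.2507  0.9681]
 [ 0.0001  0.9681  0.2507]
 [-1.      0.0005 -0.0016]] [596.1636 261.0054  88.2998] 8.675 46.24837892631834
wrist short_jar {'point': [319.6, 280.6], 'conf': 0.89} [602.5305 237.782    0.    ]
wrist bottle_large {'point': [292.9, 433.0], 'conf': 0.62} [612.9321 130.1109   0.    ]
top short_jar {'point': [243.6, 263.0], 'conf': 0.9} [479.683 418.455   0.   ]
top bottle_small {'point': [256.2, 209.5], 'conf': 0.9} [584.7267 393.4109   0.    ]
scene short_jar {'point': [346.8, 221.8], 'conf': 0.57} [653.9279 302.1003   0.    ]
scene bottle_large {'point': [411.2, 276.0], 'conf': 0.59} [615.4031 132.0582   0.    ]
(array([59.8541, -0.4571, -1.3491]), array([ 0.0798, -0.0006, -0.0018]))
```

View pics/t4c.png

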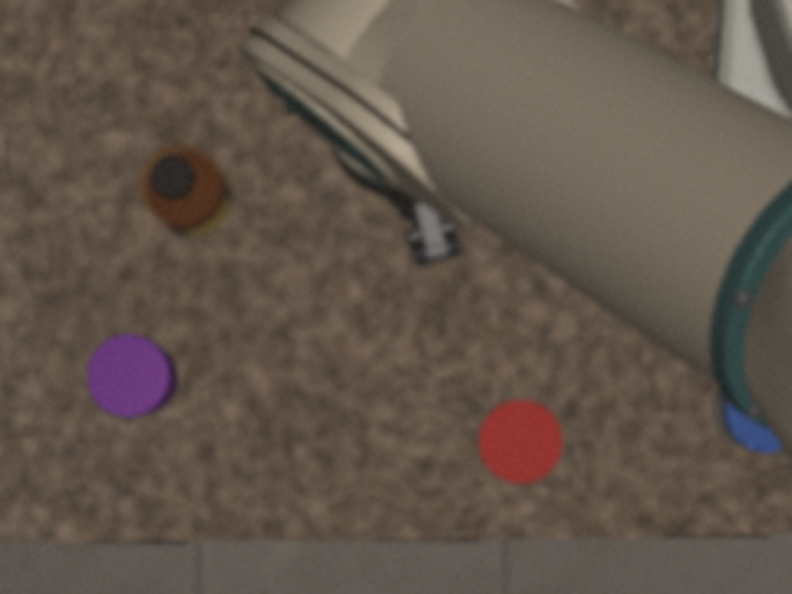

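View pics/s4.png

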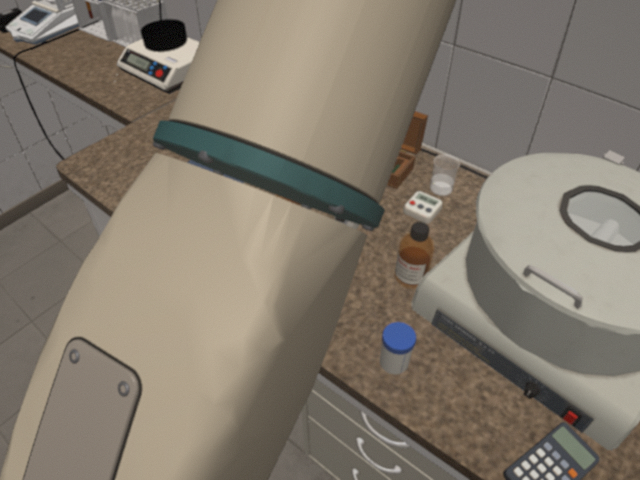

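The jar is held over the midpoint at (596,261), and both bottles are unmoved (small cap at the same pixel in the top view, large bottle at (413,255) in the scene view). Lowering.

servo_tool --rows '[{"dx": 0.02, "dy": 0, "dz": 0.002, "wx": 0, "wy": 0, "wz": 0, "fingers": 1}, {"dx": 0.025, "dy": 0, "dz": 0, "wx": 0, "wy": 0, "wz": 0, "fingers": 1}, {"dx": 0.02, "dy": 0, "dz": 0, "wx": 0, "wy": 0, "wz": 0, "fingers": 1}, {"dx": 0.01, "dy": 0, "dz": 0, "wx": 0, "wy": 0, "wz": 0, "fingers": 1}, {"dx": 0.005, "dy": 0, "dz": 0, "wx": 0, "wy": 0, "wz": 0, "fingers": 1}]'

```text
clock: 9.9
eef_pos: [598.4, 261.1, 28.0]
tool_rot: [-3.064, 1.57, -2.811]
force: [0.4, -0.2, -0.1]
width: 46.4
```

servo_tool --rows '[{"dx": 0, "dy": 0, "dz": 0, "wx": 0, "wy": 0, "wz": 0, "fingers": 1}, {"dx": 0, "dy": 0, "dz": 0, "wx": 0, "wy": 0, "wz": 0, "fingers": 1}]'

```text
clock: 10.15
eef_pos: [599.0, 261.4, 29.4]
tool_rot: [0.235, 1.57, 0.488]
force: [-0.3, -0.1, -0.3]
width: 46.3
```

servo_tool --rows '[{"dx": 0.002, "dy": 0, "dz": -0.001, "wx": 0, "wy": 0, "wz": 0, "fingers": 1}, {"dx": 0.001, "dy": 0, "dz": 0, "wx": 0, "wy": 0, "wz": 0, "fingers": 1}, {"dx": 0, "dy": 0, "dz": 0, "wx": 0, "wy": 0, "wz": 0, "fingers": 1}, {"dx": 0, "dy": 0, "dz": 0, "wx": 0, "wy": 0, "wz": 0, "fingers": 1}]'

```text
clock: 10.65
eef_pos: [598.0, 260.9, 26.7]
tool_rot: [-0.741, 1.571, -0.488]
force: [-0.7, -0.4, -0.4]
width: 46.1
```

servo_tool --rows '[{"dx": 0.0015, "dy": 0, "dz": 0, "wx": 0, "wy": 0, "wz": 0, "fingers": 1}, {"dx": 0, "dy": 0, "dz": 0, "wx": 0, "wy": 0, "wz": 0, "fingers": 1}, {"dx": 0, "dy": 0, "dz": 0, "wx": 0, "wy": 0, "wz": 0, "fingers": 1}]'

```text
clock: 11.02
eef_pos: [598.0, 261.0, 26.6]
tool_rot: [-0.714, 1.57, -0.461]
force: [-2.0, -1.3, 8.2]
width: 46.2
```

Contact (8 N), so the jar is on the table. Releasing and going up.

servo_tool --rows '[{"dx": 0, "dy": 0, "dz": 0, "wx": 0, "wy": 0, "wz": 0, "fingers": 0.3}, {"dx": 0, "dy": 0, "dz": 0, "wx": 0, "wy": 0, "wz": 0, "fingers": 0}, {"dx": 0, "dy": 0, "dz": 0, "wx": 0, "wy": 0, "wz": 0, "fingers": 0}, {"dx": 0, "dy": 0, "dz": 0, "wx": 0, "wy": 0, "wz": 0, "fingers": 0}]'

```text
clock: 11.52
eef_pos: [597.9, 261.0, 25.3]
tool_rot: [3.004, 1.571, -3.027]
force: [0.7, 0.4, -0.6]
width: 85.4
```

servo_tool --rows '[{"dx": -0.02, "dy": 0, "dz": 0, "wx": 0, "wy": 0, "wz": 0, "fingers": 0}, {"dx": -0.04, "dy": 0, "dz": 0, "wx": 0, "wy": 0, "wz": 0, "fingers": 0}, {"dx": -0.07, "dy": 0, "dz": 0, "wx": 0, "wy": 0, "wz": 0, "fingers": 0}, {"dx": -0.07, "dy": 0, "dz": 0, "wx": 0, "wy": 0, "wz": 0, "fingers": 0}, {"dx": -0.07, "dy": 0, "dz": 0, "wx": 0, "wy": 0, "wz": 0, "fingers": 0}]'

```text
clock: 12.15
eef_pos: [597.8, 261.0, 230.9]
tool_rot: [0.308, 1.57, 0.561]
force: [0.4, 0.3, -0.1]
width: 85.5
```

servo_tool --rows '[{"dx": -0.07, "dy": -0.04, "dz": -0.04, "wx": 0, "wy": 0, "wz": 0, "fingers": 0}, {"dx": -0.07, "dy": -0.04, "dz": -0.04, "wx": 0, "wy": 0, "wz": 0, "fingers": 0}, {"dx": 0, "dy": -0.05, "dz": -0.05, "wx": 0, "wy": 0, "wz": 0, "fingers": 0}, {"dx": 0, "dy": 0, "dz": 0, "wx": 0, "wy": 0, "wz": 0, "fingers": 0}, {"dx": 0, "dy": 0, "dz": 0, "wx": 0, "wy": 0, "wz": 0, "fingers": 0}]'

```text
clock: 12.78
eef_pos: [531.3, 148.0, 326.1]
tool_rot: [0.209, 1.569, 0.462]
force: [0.1, 1.4, 0.8]
width: 85.4
```

```bash
python3 - <<'E'
from h import *
np.set_printoptions(precision=4,suppress=True)
R,s=TR(); print(s['eef_pos'],s['clock'],s['width'],s['force'])
save('wrist','w5.png');b=save('top','t5.png');save('scene','s5.png')
cv2.imwrite('pics/t5c.png',cv2.resize(b[150:330,200:440,::-1],None,fx=3.3,fy=3.3,interpolation=2))
for c in ['wrist','top','scene']:
  for l in ['short_jar','bottle_small','bottle_large']:
    for r in ctrl.mark_of(l,c): print(c,l,r,atz(c,*r['point'],0))
print([proj('wrist',x) for x in ([598,261,57],[583.5,389,105],[611.4,131.8,121])])
E
```

```text
[531.2766 148.0409 326.1068] 12.775 85.37280986765776 [0.0972 1.4422 0.8249]
wrist short_jar {'point': [406.1, 91.7], 'conf': 0.64} [595.7916 264.9497   0.    ]
wrist bottle_large {'point': [383.2, 211.7], 'conf': 0.93} [609.5078 135.1123   0.    ]
top short_jar {'point': [325.1, 203.8], 'conf': 0.74} [594.4093 257.6306   0.    ]
top short_jar {'point': [242.6, 265.1], 'conf': 0.69} [475.586  420.4423   0.    ]
top bottle_small {'point': [257.7, 209.4], 'conf': 0.64} [584.8874 390.4413   0.    ]
top bottle_large {'point': [390.5, 195.9], 'conf': 0.63} [608.8316 128.58     0.    ]
scene bottle_large {'point': [413.0, 276.3], 'conf': 0.85} [616.8056 129.2338   0.    ]
[[np.float64(419.7964472178795), np.float64(90.72231616967343)], [np.float64(468.8446843368249), np.float64(-94.02663928657827)], [np.float64(405.2272715614653), np.float64(243.63150966529523)]]
```

View pics/w5.png

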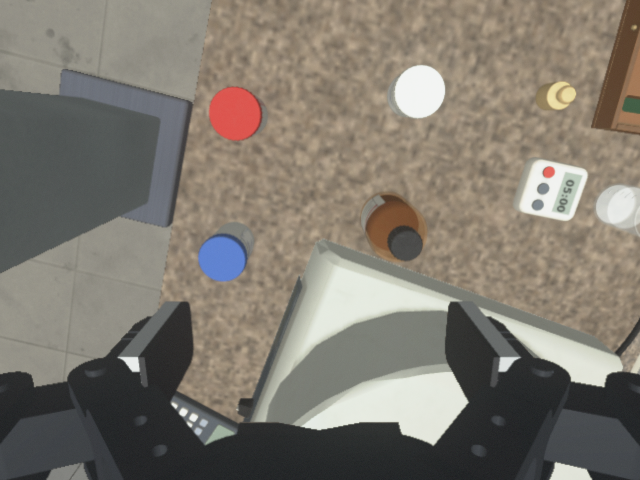

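View pics/t5c.png

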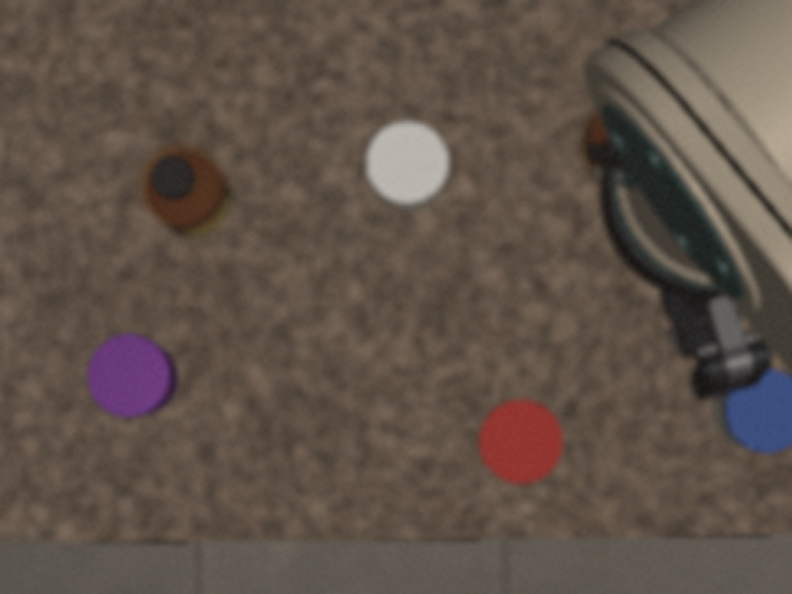

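View pics/s5.png

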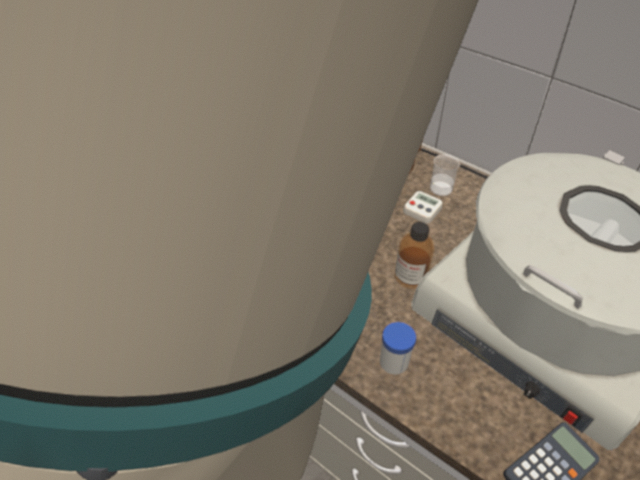

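The jar stands upright at (598,261): its lid is at (419,92) in the wrist view against a predicted (420,91). The large bottle's cap is at (405,243), exactly as predicted, and the small one is at its old pixel. Jar-to-bottle distances are about 130 and 129 mm. Handing in.

```bash
python3 -c "
from h import *
print(ctrl.finish_job())"
```

```text
the job is handed in; nothing more can be done
None
```

I picked up the white short jar by its lid and set it down midway between the two standalone amber bottles. I then opened the gripper, backed the arm clear and handed the job in at about 13 s; no verdict was reported. The white jar was the short one: its lid top measured 56.7 mm, against 72.8 mm for the red-lid jar. I left the purple look-alike alone.

- **Jar position:** it stands upright at about (598, 261). Its lid in the last wrist picture was within about 1 px of where that position predicts. That is about 130 mm from the large bottle and 129 mm from the small one, and within a few mm of the line joining them.
- **Bottles:** the large bottle's cap matched its predicted pixel in the last wrist picture, and the small bottle's cap was at the same spot as before in the top view. Neither had moved.
- **Arm:** it touched nothing at hand-in. The contact force at set-down was about 8 N.
- **Disagreements:** the network point estimates differed from the cap-based positions by up to about 8 mm. One scene-camera reading of the small bottle's cap was about 8 mm off, which would shift the midpoint by about 4 mm. In the final scene view the arm hid the jar and the small bottle, so the last checks rest on the wrist and top cameras.

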